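# Let the red tin out of the two-lane tin dispenser

### The job

Let the red tin out of the tin dispenser: press down the blue paddle of the lever on the red tin's lane so that its gate lifts, and keep it down until the tin has rolled into the tray at the far end; then let go so that the gate drops shut again. Do not touch the tins, leave the green tin behind its closed gate with its lever unpressed, and leave the jar, tumbler and mug where they stand.

Things in the scene. Friction and masses are not known exactly. Their poses are not given: they have to be found in the camera images.
- rack: Fixed wooden tin dispenser, 276 x 170 mm. Origin: centre of underside; x runs down the two lanes, away from the robot, y left. Lane centres y = +41 and -41 mm; the white floor falls 9 degrees, z = 75 mm (x = -120) to 33 mm (x = 145). Walls 40 mm above it, back wall top z = 109 mm. Blue gates at x = 55 to 61 mm, then the tray to x = 145 mm. Each lever (y = +92, -92 mm) works the gate on its own side.
- paddle_left (a point): Blue paddle 50 x 50 x 6 mm, the end to press of the left lever (rack's +y side), nearest the robot. Origin: centre of its top, at rest at (-170, +115, 124) mm in the rack's frame. Sinks about 44 mm at full press, turning with the lever: at rest its edge nearest the robot is the higher (0.2 rad), fully pressed the lower.
- paddle_right (a point): Blue paddle 50 x 50 x 6 mm, the end to press of the right lever (rack's -y side), nearest the robot. Origin: centre of its top, at rest at (-170, -115, 124) mm in the rack's frame. Sinks about 44 mm at full press, turning with the lever: at rest its edge nearest the robot is the higher (0.2 rad), fully pressed the lower.
- lever_left (a joint): Rocking lever on the rack's left (+y) side, angle in rad: 0 at rest (gate down), grows as the paddle is pressed, stop at 0.42. The gate clears the tin from about 0.33. Pivot 110 mm beyond the paddle's centre. A spring returns it to 0; pressing takes about 2 N at first, 5 N at the stop.
- lever_right (a joint): Rocking lever on the rack's right (-y) side, angle in rad: 0 at rest (gate down), grows as the paddle is pressed, stop at 0.42. The gate clears the tin from about 0.33. Pivot 110 mm beyond the paddle's centre. A spring returns it to 0; pressing takes about 2 N at first, 5 N at the stop.
- tin_red: Small red-labelled food tin with steel ends, 53 mm in diameter, 72 mm long, 120 to 240 g, lying across its lane behind the gate. Origin: its centre, y along the tin (x, z turn as it rolls). Starts in either lane, at rack x = 28, y = +41 or -41, z = 79 mm; at rest in the tray its centre is at about rack x = 118 mm.
- tin_green: Small green-labelled food tin with steel ends, 53 mm in diameter, 72 mm long, 120 to 240 g, lying across its lane behind the gate. Origin: its centre, y along the tin (x, z turn as it rolls). Starts in either lane, at rack x = 28, y = +41 or -41, z = 79 mm; at rest in the tray its centre is at about rack x = 118 mm.
- spice: Small loose jar with a yellow cap, 40 mm in diameter, 85 mm high, between the two paddles at the robot's end. Origin: centre of its underside. Leave it alone.
- tumbler: Loose teal tumbler with lid, 72 mm in diameter, 170 mm high, to the left of the rack. Origin: centre of its underside. Leave it alone.
- mug: Loose white mug, 80 mm in diameter, 85 mm high, to the right of the rack. Origin: centre of its underside. Leave it alone.
There are look-alikes about, which are no part of the job. What is shaped like the tin_red but black is not meant.

How it is judged:
By the outcome, as a careful person would: the job done as asked, in the order asked, and still so for the second after the job is handed in, with the robot touching nothing.
It also fails if it takes over 32 s, if anything falls off the work surface, if the arm or the gripper's body presses on something with over 40 N, if the wrist force passes 120 N, or if a joint passes its speed limit or range.

### The arm

A 6-joint arm with a two-finger parallel gripper is mounted at the origin on the work surface. World frame = base frame: x ahead of the robot, y to its left, z up, the work surface at z = 0. Lengths are in m, angles in rad, forces in N, time in s.
With the tool pointing down it reaches from about 0.4 to 0.825 m from the base axis. Payload 7 kg.
Tool frame: the origin (TCP) lies midway between the tips of the shut fingers; the grasp point (between the pads) lies 19 mm behind it; x points along the fingers, z is the direction in which the jaws open and shut, and the axes are right-handed (so a half turn about x gives the same grasp; the last joint's range is limited). The gripper opens to 88 mm and grips with 3 to 60 N. Pads are 19 mm wide; open, the fingers measure 130 mm over their backs; the gripper's body (78 mm by 193 mm) begins 47 mm behind the grasp point.
Start: joints at [-1.009, 0.359, 0.012, 0, -1.224, -0.288], TCP at [0.182, -0.65, 0.227] pointing down, gripper open.
Joint ranges: [-3.07, 3.07], [-1.43, 2.12], [-1.02, 1.25], [-3.03, 1.67], [-3.05, -0], [-3.03, 3.03]. Speed limits (rad/s): [2.39, 2.39, 3.01, 3.14, 3.14, 3.14].

### API

Orientations are given as a rotation vector (axis times angle).
In Python, from plant import state, capture, sign_off gives the robot as it stands. The module is installed in compiled form; this text tells all that it offers.
- The arm moves only by the tool apply_moves, never from a script. Its argument "plan" is a list of rows, each a list of 7 numbers: the shift along the tool's x, y, z in mm, then the turn, a rotation vector about the tool's x, y, z in rad, then the opening in per cent of the stroke, from 0 (shut) to 100 (fully open). In form: [[dx, dy, dz, rx, ry, rz, gripper], ...]. A call has 1 to 20 rows; each row is the pose to reach, as a shift and turn from the pose commanded when the call began, along the tool's axes at that moment; what a row does not reach only later rows make up. A row lasts 1/8 s, in which the tool goes at most 62.5 mm and 10.7 degrees, less where a joint would pass 70% of its speed; a pose out of reach is approached as far as the arm can. A call with a gripper value outside its range is refused whole. The fingers move at their own pace and stop on an object; the grip force is fixed at half the most. Time passes only in rows, so rows that repeat a pose let the fingers close. It gives the time, the measured TCP pose, the force and the opening at its end, in the units of the state.
- state(): the state, without advancing time (a new reading comes with each control period).
- capture(name): name is "scene" or "top" or "wrist"; returns a dict with "pixels" (400x640x3 uint8, red, green, blue), "camera_matrix" (3x3 intrinsics, pixels), "D" ([k1, k2, p1, p2, k3] as OpenCV has them; the pictures are not rectified), "view" (4x4, takes a point from world to camera coordinates). Camera axes: x right, y down, z forward; pixel columns grow to the right and rows downward; lengths in m; the calibration is good to about 2 mm. A picture is of the moment at which its call begins. There is no depth.
- sign_off(): hands the job in, once; it reports no verdict.
The state is a dict: "clock": time; "joints": joint angles; "joint_velocities": joint speeds; "tau": joint torques, N m; "position": TCP position; "eef_rot": TCP orientation; "contact_force": force on the tool from outside, world axes, zero at the start; "torque": the same for the moment, N m; "width": opening from 0.0 (shut) to 1.0 (fully open).
Only numpy, scipy, OpenCV 4.12 (cv2) and the standard library are available. Lean on these libraries where they do the work, as an engineer would, in place of code of your own. Each camera call takes 0.05 s, during which the arm holds its last target. There are 200 camera calls.

## Working session

There is one attempt and no reset: what is moved stays moved. The work goes in short steps, Python scripts to look and compute and a tool call to move; the robot and the scene stay as the last step left them, time stands still between calls to the robot, and variables do not carry over. Pictures are saved under pics/ and viewed, about 8 in all and at most 12, crops included, and the job is handed in when it is done.

Besides the shell and the picture viewer there is one more tool, called after "Emit:" as name(argument=value, ...) on one line, values as JSON. apply_moves: Moves the arm, as the interface text tells. Its arguments: {"type":"object","properties":{"plan":{"type":"array","items":{"type":"array","items":{"type":"number"}}}},"required":["plan"]}

```bash
mkdir -p pics; cat > h.py <<'E'
import numpy as np, cv2
from plant import state, capture
def shot(n,f):
    c=capture(n); cv2.imwrite('pics/'+f,c['pixels'][:,:,::-1]); np.savez('pics/'+f[:-4],**c); return c
def load(f): return dict(np.load('pics/'+f+'.npz'))
def ray(c,uv):
    p=cv2.undistortPoints(np.float64([[uv]]),c['camera_matrix'],c['D'])[0,0]
    R=c['view'][:3,:3];t=c['view'][:3,3]
    return -R.T@t, R.T@np.array([p[0],p[1],1])
def onz(c,uv,z):
    o,d=ray(c,uv); return o+d*(z-o[2])/d[2]
def proj(c,P):
    r,_=cv2.Rodrigues(c['view'][:3,:3]); return cv2.projectPoints(np.float64(P).reshape(-1,1,3),r,c['view'][:3,3],c['camera_matrix'],c['D'])[0][:,0]
E
python3 - <<'E'
from h import *
s=state(); print(s)
a=shot('scene','s0.png');b=shot('top','t0.png')
for c in(a,b): print(-c['view'][:3,:3].T@c['view'][:3,3])
cv2.imwrite('pics/st0.png',cv2.resize(np.vstack([a['pixels'],b['pixels']])[:,:,::-1],(480,600)))
E
```

```text
{'clock': 0.0, 'joints': array([-1.00885920e+00,  3.59388044e-01,  1.10859551e-02, -3.83323699e-04,
       -1.22408323e+00, -2.88104560e-01]), 'joint_velocities': array([ 0.00024082, -0.000945  ,  0.00209643,  0.00032031, -0.00011218,
       -0.00056471]), 'tau': array([-8.37750595e-04, -5.82717562e+01,  2.93049717e+01,  6.99720427e+00,
        6.77498057e-03, -1.20564591e-04]), 'position': array([ 0.18239914, -0.64939406,  0.22562774]), 'eef_rot': array([-1.40650442,  1.06612754,  1.40890633]), 'contact_force': array([0.47375853, 0.53869536, 0.26668536]), 'torque': array([ 0.05259486, -0.01629044, -0.00091805]), 'width': 1.0007958672386532}
[ 1.076734   -0.07549023  0.71533401]
[0.56705379 0.02886991 0.82604241]
```

View pics/t0.png

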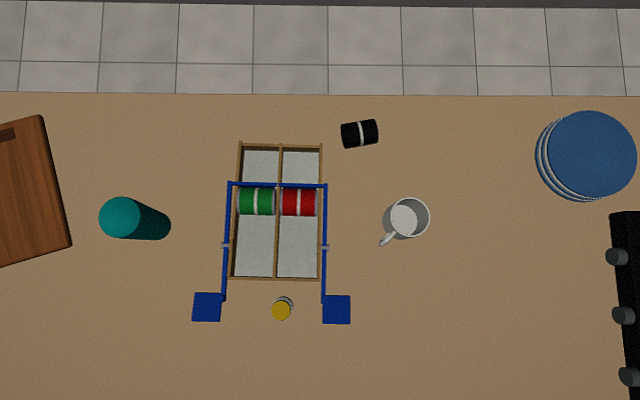

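View pics/s0.png

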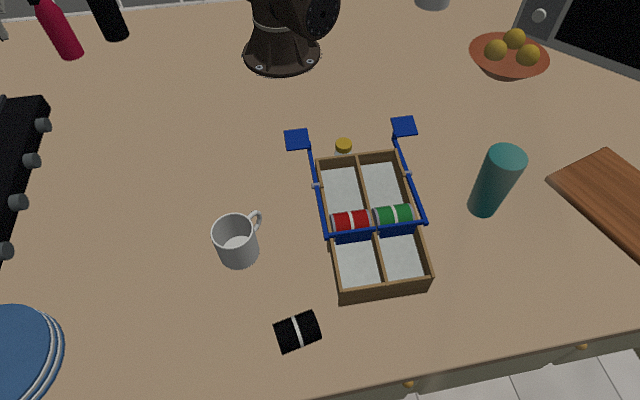

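Top view: red tin at (298,202) in the right lane, green tin at (256,202) in the left lane, black look-alike outside the rack at (359,133). Paddles are at (337,309) right and (207,307) left. In the scene view the right paddle is at (297,139). The choice is the paddle on the red side, the right one.

```bash
python3 - <<'E'
from h import *
a=load('s0');b=load('t0')
def blobs(c):
    h=cv2.cvtColor(c['pixels'],cv2.COLOR_RGB2HSV)
    m=cv2.inRange(h,(108,150,60),(128,255,255)); m=cv2.morphologyEx(m,cv2.MORPH_OPEN,np.ones((11,11)))
    n,l,s,ce=cv2.connectedComponentsWithStats(m)
    return [(s[i,4],ce[i]) for i in range(1,n)]
print(blobs(a));print(blobs(b))
def tri(u,v):
    o1,d1=ray(a,u);o2,d2=ray(b,v)
    t=np.linalg.lstsq(np.c_[d1,-d2],o2-o1,rcond=None)[0]
    p,q=o1+t[0]*d1,o2+t[1]*d2; return (p+q)/2,np.linalg.norm(p-q)
A=[x[1] for x in blobs(a)];B=[x[1] for x in blobs(b)]
near=lambda L,p:min(L,key=lambda x:np.hypot(*(x-p)))
R,L=[tri(near(A,p),near(B,q)) for p,q in(((297,139),(337,309)),((404,126),(207,307)))]
print('R',R,'L',L)
y=(L[0]-R[0])[:2];print('sep',np.linalg.norm(y)); y/=np.linalg.norm(y);x=np.array([y[1],-y[0]])
print('yaw',np.arctan2(x[1],x[0]),'single view R,L',onz(b,near(B,(337,309)),.124),onz(b,near(B,(207,307)),.124))
o=(L[0]+R[0])[:2]/2+.17*x; print('rack',o)
w=lambda p:np.r_[o+x*p[0]+y*p[1],p[2]]
print('red tin expected px',proj(b,[w((.028,-.041,.079)),w((.028,.041,.079))]))
print('spice',onz(b,(282,311),.085))
s=state();Rt=cv2.Rodrigues(s['eef_rot'])[0];print(Rt)
cv2.imwrite('pics/crop.png',cv2.resize(b['pixels'][130:340,170:380,::-1],(600,600),interpolation=cv2.INTER_CUBIC))
E
```

```text
[(np.int32(381), array([403.81889764, 126.0656168 ])), (np.int32(408), array([296.45588235, 138.99754902]))]
[(np.int32(765), array([206.7620915 , 306.80522876])), (np.int32(756), array([336. , 309.5]))]
R (array([ 0.48377344, -0.02171357,  0.11760206]), np.float64(5.769436338401315e-05)) L (array([0.49027462, 0.2095231 , 0.11685002]), np.float64(0.0002065756402001769))
sep 0.23132803812131386
yaw -0.028107422365821803 single view R,L [ 0.48452007 -0.02128493  0.124     ] [0.49107087 0.20780417 0.124     ]
rack [0.65695688 0.08912713]
red tin expected px [[298.41889733 203.11399317]
 [256.64710205 201.97236326]]
spice [0.47799037 0.07744419 0.085     ]
[[-5.77663439e-04 -9.62775027e-01 -2.70303372e-01]
 [ 1.44398100e-03 -2.70303939e-01  9.62773959e-01]
 [-9.99998791e-01  1.65846383e-04  1.54637355e-03]]
```

View pics/crop.png

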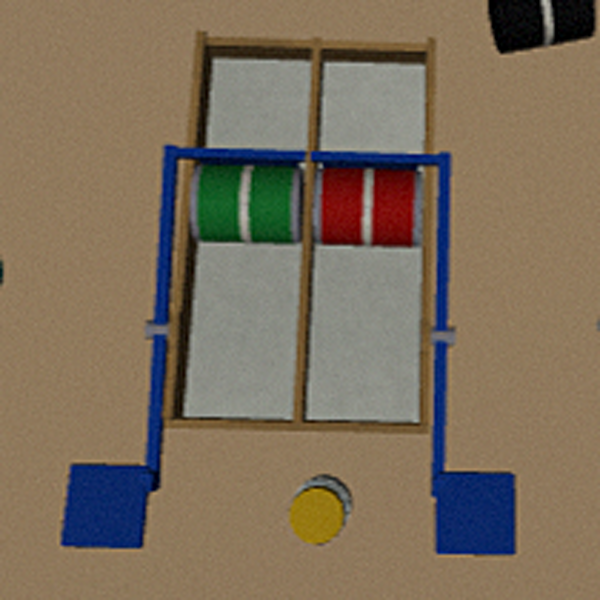

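Tin positions predicted from the paddles match the picture within about 1 px, and the paddle spacing (231 mm) and height also fit. I'll use the right paddle, at about (0.484, -0.0215, 0.12). Now going above it with the fingers shut.

Emit:
apply_moves(plan=[[0, -38, 44, 0.03, 0, 0, 0], [0, -77, 87, 0.06, 0, 0, 0], [0, -115, 131, 0.09, 0, 0, 0], [0, -153, 174, 0.12, 0, 0, 0], [0, -192, 218, 0.15, 0, 0, 0], [0, -230, 262, 0.18, 0, 0, 0], [0, -268, 305, 0.21, 0, 0, 0], [0, -307, 349, 0.24, 0, 0, 0], [0, -345, 392, 0.27, 0, 0, 0], [10, -383, 436, 0.3, 0, 0, 0], [20, -422, 480, 0.3, 0, 0, 0], [30, -460, 523, 0.3, 0, 0, 0], [50, -460, 523, 0.3, 0, 0, 0], [50, -460, 523, 0.3, 0, 0, 0], [50, -460, 523, 0.3, 0, 0, 0]])

```text
clock: 1.98
position: [0.4839, -0.0224, 0.1771]
eef_rot: [-1.19, 1.222, 1.189]
contact_force: [0.3, -0.1, 0.0]
width: 0.004
```

```bash
python3 - <<'E'
from h import *
s=state();print(s['clock'],s['position'],s['contact_force'],s['width']);print(cv2.Rodrigues(s['eef_rot'])[0].round(3))
a=shot('scene','s1.png');b=shot('wrist','w1.png')
cv2.imwrite('pics/v1.png',np.hstack([cv2.resize(a['pixels'][80:280,200:400],(400,400)),cv2.resize(b['pixels'],(400,250)).__class__((400,400,3),np.uint8)*0+cv2.copyMakeBorder(cv2.resize(b['pixels'],(400,250)),0,150,0,0,0)])[:,:,::-1])
E
```

```text
1.975 [ 0.48393899 -0.02240234  0.17708059] [ 0.26398416 -0.14856789  0.03299521] 0.003998857709836999
[[ 0.    -1.     0.027]
 [-0.     0.027  1.   ]
 [-1.    -0.    -0.   ]]
```

View pics/v1.png

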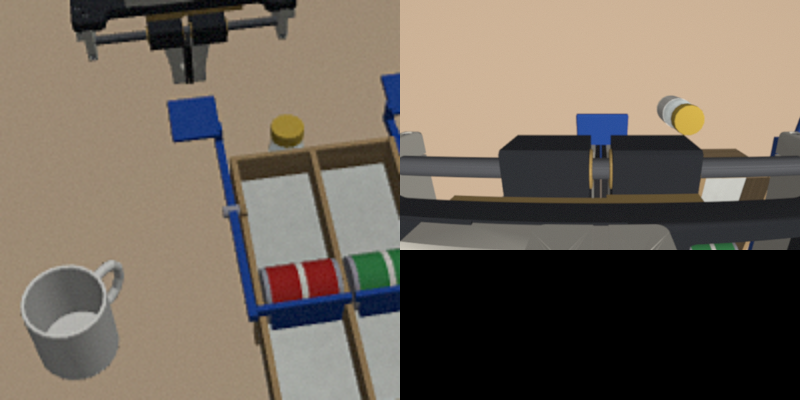

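The fingertips (crop 190,80) sit directly above the right paddle (193,117), centred in both views, with the jar clear. Next, pressing down until contact.

Emit:
apply_moves(plan=[[20, 0, 0, 0, 0, 0, 0], [40, 0, 0, 0, 0, 0, 0], [52, 0, 0, 0, 0, 0, 0], [58, 0, 0, 0, 0, 0, 0], [64, 0, 0, 0, 0, 0, 0], [70, 0, 0, 0, 0, 0, 0], [75, 0, 0, 0, 0, 0, 0], [75, 0, 0, 0, 0, 0, 0]])

```text
clock: 3.08
position: [0.484, -0.0219, 0.1013]
eef_rot: [-1.19, 1.221, 1.19]
contact_force: [0.8, 0.7, 0.6]
width: 0.006
```

```bash
python3 - <<'E'
from h import *
s=state();print(s['clock'],s['position'],s['contact_force'],s['torque'])
a=shot('scene','s2.png');b=shot('wrist','w2.png')
cv2.imwrite('pics/v2.png',np.hstack([cv2.resize(a['pixels'][80:280,200:400],(400,400)),cv2.copyMakeBorder(cv2.resize(b['pixels'],(400,250)),0,150,0,0,0)])[:,:,::-1])
E
```

```text
3.075 [ 0.48404535 -0.02188948  0.10125561] [0.81148672 0.73897721 0.60569266] [ 2.42543504e-02  1.96989221e-02 -4.38824204e-05]
```

View pics/v2.png

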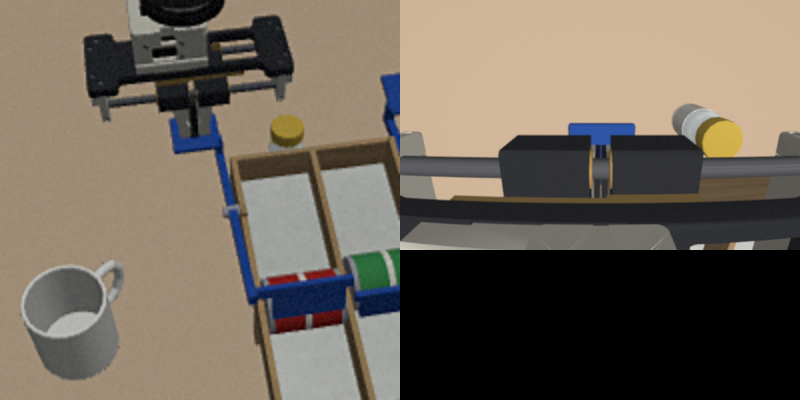

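The paddle has sunk and the red gate is part-way up (crop 305,295), with the tin showing below it and the green gate still shut. Pressing the rest of the way and holding.

Emit:
apply_moves(plan=[[6, 0, 0, 0, 0, 0, 0], [11, 0, 0, 0, 0, 0, 0], [15, 0, 0, 0, 0, 0, 0], [16, 0, 0, 0, 0, 0, 0], [16, 0, 0, 0, 0, 0, 0], [16, 0, 0, 0, 0, 0, 0], [16, 0, 0, 0, 0, 0, 0], [16, 0, 0, 0, 0, 0, 0], [16, 0, 0, 0, 0, 0, 0], [16, 0, 0, 0, 0, 0, 0], [16, 0, 0, 0, 0, 0, 0], [16, 0, 0, 0, 0, 0, 0]])

```text
clock: 4.68
position: [0.4839, -0.0219, 0.0855]
eef_rot: [-1.19, 1.221, 1.19]
contact_force: [2.5, 1.1, 4.8]
width: 0.002
```

```bash
python3 - <<'E'
from h import *
s=state();print(s['clock'],s['position'],s['contact_force'],s['torque'])
a=shot('scene','s3.png');b=shot('top','t3.png')
cv2.imwrite('pics/v3.png',np.hstack([cv2.resize(a['pixels'][110:310,250:450],(400,400)),cv2.resize(b['pixels'][130:330,180:380],(400,400))])[:,:,::-1])
E
```

```text
4.675 [ 0.48394846 -0.02192792  0.08554619] [2.50300294 1.14613235 4.81407429] [ 0.47642531 -1.0477131   0.03819685]
```

View pics/v3.png

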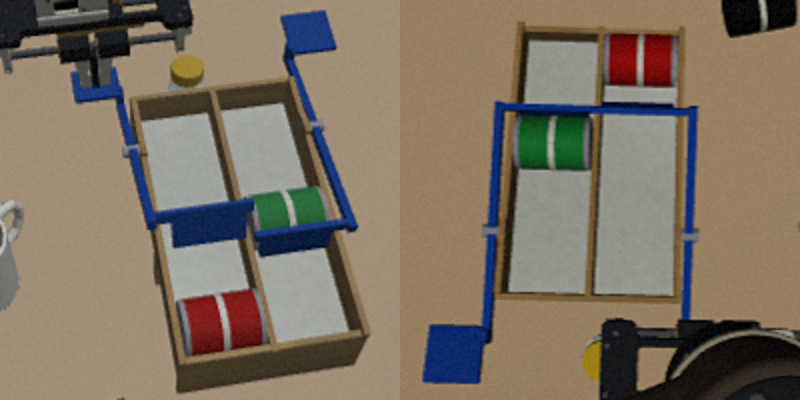

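The red tin lies against the tray's end wall (right crop 642,58), its gate is still up, and the green tin is behind its closed gate. Holding a moment longer, then letting go smoothly.

Emit:
apply_moves(plan=[[0, 0, 0, 0, 0, 0, 0], [0, 0, 0, 0, 0, 0, 0], [0, 0, 0, 0, 0, 0, 0], [0, 0, 0, 0, 0, 0, 0], [-6, 0, 0, 0, 0, 0, 0], [-12, 0, 0, 0, 0, 0, 0], [-18, 0, 0, 0, 0, 0, 0], [-24, 0, 0, 0, 0, 0, 0], [-30, 0, 0, 0, 0, 0, 0], [-36, 0, 0, 0, 0, 0, 0], [-42, 0, 0, 0, 0, 0, 0], [-50, 0, 0, 0, 0, 0, 0], [-70, 0, 0, 0, 0, 0, 0], [-110, 0, 0, 0, 0, 0, 0], [-130, 0, 0, 0, 0, 0, 0], [-130, 0, 0, 0, 0, 0, 0], [-130, 0, 0, 0, 0, 0, 0], [-130, 0, 0, 0, 0, 0, 0]])

```text
clock: 7.02
position: [0.4833, -0.0221, 0.2146]
eef_rot: [-1.189, 1.223, 1.191]
contact_force: [0.2, -0.3, 0.0]
width: 0.005
```

```bash
python3 - <<'E'
from h import *
s=state();print(s['clock'],s['position'],s['contact_force'])
a=shot('scene','s4.png');b=shot('top','t4.png')
cv2.imwrite('pics/v4.png',np.hstack([cv2.resize(a['pixels'][110:310,200:450],(400,320)),cv2.resize(b['pixels'][130:330,180:430],(400,320))])[:,:,::-1])
for f,g in(('s0',a),('t0',b)):
    d=cv2.absdiff(load(f)['pixels'],g['pixels']).max(2)
    print(f,[ (n,d[v-15:v+15,u-15:u+15].mean().round(1)) for n,u,v in ((('jar',344,150),('mug',237,240),('tumbler',495,180),('green',395,215)) if f=='s0' else (('jar',282,309),('mug',407,218),('tumbler',125,217),('green',256,202)))])
h=cv2.cvtColor(b['pixels'],cv2.COLOR_RGB2HSV); m=cv2.inRange(h,(0,150,80),(6,255,255)); m[:,:230]=0; m[:,340:]=0
v,u=np.nonzero(m[130:260]);p=onz(b,(u.mean(),v.mean()+130),.08); d=p[:2]-[.657,.0891]; t=-.028
print('red tin rack xy',d@[np.cos(t),np.sin(t)],d@[-np.sin(t),np.cos(t)])
E
```

```text
7.025 [ 0.48327961 -0.0220791   0.21459162] [ 0.22918208 -0.33378884  0.02046675]
s0 [('jar', np.float64(4.7)), ('mug', np.float64(4.4)), ('tumbler', np.float64(5.1)), ('green', np.float64(5.4))]
t0 [('jar', np.float64(81.5)), ('mug', np.float64(8.3)), ('tumbler', np.float64(8.1)), ('green', np.float64(7.2))]
red tin rack xy 0.11637155421753681 -0.0405290956785742
```

View pics/v4.png

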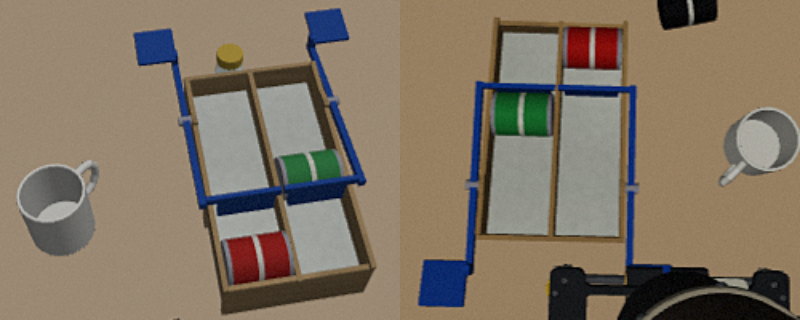

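The red tin is in the tray (left crop 257,257), both gates are level and shut, both paddles are up, and the jar, mug and green tin haven't moved. Handing in.

```bash
python3 -c "
from plant import sign_off; print(sign_off())"
```

```text
the job is handed in; nothing more can be done
None
```

The red tin is in the tray and its gate is shut again. I pressed the right paddle, on the red tin's lane, with the shut fingers. I held it about 2 s at full press until the tin had rolled down, then let it up slowly and backed off. The job was handed in at about 7 s of the 32 s allowed.

**Last checks:**
- **Red tin:** it lies at about rack (116, -41) mm, against an expected x of about 118 mm.
- **Gates and levers:** both gates are down, both paddles are up, and the left lever was never pressed.
- **Other objects:** the green tin, jar, mug and tumbler look unchanged in the scene view. In the top view the arm hides the jar, so that comparison failed for the jar alone.
- **Forces:** about 5 N upward at full press, and about zero after backing off. Part-way down the sensor read only 0.6 N, less than the 2 N stated for the start of a press, although the picture showed the gate rising.

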